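# Tighten the bottle clamp's lever to torque and check that it holds

### The arm

A 7-joint arm with a two-finger parallel gripper is mounted at the origin on the work surface. World frame = base frame: x ahead of the robot, y to its left, z up, the work surface at z = 0. Lengths are in m, angles in degrees, forces in N, time in s.
With the tool pointing down it reaches from about 0.425 to 0.875 m from the base axis. Payload 4.7 kg.
Tool frame: the origin (TCP) lies at the very end of the fingers, on their centre line; the grasp point (between the pads) lies 19 mm behind it; z points along the fingers, y is the line along which they close (so a half turn about z gives the same grasp; the last joint's range is limited). The gripper opens to 87 mm and grips with 3 to 60 N. Pads are 19 mm wide; open, the fingers measure 117 mm over their backs; the gripper's body (75 mm by 190 mm) begins 51 mm behind the grasp point.
Start: joints at [64.635, 18.392, -4.016, 83.108, 1.295, 78.541, -3.26], TCP at [0.287, -0.583, 0.223] pointing down, gripper open.
Joint ranges: [-163.93, 163.93], [-17.29, 119.83], [-79.2, 71.16], [3.27, 140.29], [-89.18, 269.18], [5.43, 117.66], [-154.24, 154.24]. Speed limits (degrees/s): [147.25, 147.25, 180, 180, 180, 180, 180].

### API

Orientations are given as [roll, pitch, yaw] about the fixed x, y, z axes, in that order (R = Rz(yaw) Ry(pitch) Rx(roll)).
In Python, from station import sensors, optics, hand_in gives the robot as it stands. The module is installed in compiled form; this text tells all that it offers.
- The arm moves only by the shell command python3 -m handwheel 'ROWS' [FORCE]. ROWS is JSON, a list of rows, each a list of 3 entries, a list of its own where there are three numbers: the turn, a rotation vector about the tool's x, y, z in rad, then the shift along the tool's x, y, z in m, then the closure, from 0 (fully open) to 1 (shut). In form: [[[wx, wy, wz], [tx, ty, tz], gripper], ...]. A call has 1 to 20 rows; each row shifts and turns the commanded pose from where the row before left it, along the tool's axes as they then stand; what a row does not reach is not made up. A row lasts 1/12 s, in which the tool goes at most 41.7 mm and 7.16 degrees, less where a joint would pass 70% of its speed; a pose out of reach is approached as far as the arm can. A call is refused whole if a number of a shift passes 0.0417 or a number of a turn 0.125, either way. A call with a gripper value outside its range is refused whole. The fingers move at their own pace and stop on an object; FORCE is the grip in N (left out, the last holds). Time passes only in rows, so rows that do not move let the fingers close. It gives the time, the measured TCP pose, the force, the opening and the grip force at its end, in the units of the state.
- sensors.get_state(): the state, without advancing time (a new reading comes with each control period).
- optics.grab_frame(name): name is "scene" or "side" or "wrist"; returns a dict with "frame" (384x512x3 uint8, red, green, blue), "fov_y" (degrees; the focal length in pixels is half the picture's height over the tangent of half this angle, whatever the lens; pixels are square), "cx", "cy" (the principal point, pixels), "k1" (the pictures are not rectified: a ray, as slopes to the right and down, at radius r is drawn at 1 + k1 r^2 times it, then the intrinsics apply), "position" and "orientation" of the camera in the world; the wrist camera has in their place "tool_from_camera" (4x4, takes a point from camera to tool coordinates, whose origin is the TCP and whose axes are the flange's). Camera axes: x right, y up, looking along -z (the intrinsics and any distortion apply to the point x, -y, -z); pixel columns grow to the right and rows downward; lengths in m; the calibration is good to about 2 mm. A picture is of the moment at which its call begins: read the wrist's pose just before it. There is no depth.
- hand_in(): hands the job in; it is judged then, once.
The state is a dict: "time": time; "joints": joint angles; "joint_vel": joint speeds; "joint_torque": joint torques, N m; "tcp_pos": TCP position; "tcp_rot": TCP orientation; "contact_force": force on the tool from outside, world axes, zero at the start; "ft_torque": the same for the moment, N m; "finger_gap": opening from 0.0 (shut) to 1.0 (fully open); "gripper_force": force on a finger pad.
Only numpy, scipy, OpenCV 4.12 (cv2) and the standard library are available. Lean on these libraries where they do the work, as an engineer would, in place of code of your own. Each camera call takes 0.05 s, during which the arm holds its last target. There are 200 camera calls.

### The job

Clamp the bottle: swing the clamp's crank lever clockwise (seen from above) until the screw comes up solid and tighten it to 1 N m (no less than 0.8, never above 1.35), keeping that load steady for one and a half seconds. Then check that it holds: pull the lever back the other way with about 0.35 N m (no less than 0.2) for a second, without undoing the screw. Let go of the lever and leave everything else on the bench where it is.

Things in the scene. Friction and masses are not known exactly. Their poses are not given: they have to be found in the camera images.
- clamp: Bottle clamp fixed to the bench, anywhere and yawed: aluminium plate 200 (x) x 220 (y) x 18 mm, origin at the centre of its underside. In its frame: a tower 42 x 46 mm, 64 mm high, at (0, -47) mm carries the vertical clamp screw; the white square bottle to clamp (60 x 75 mm, top 146 mm up) stands at (0, +49) mm against a fixed jaw.
- hub (a point): Centre of the clamp screw's round head (28 mm diameter), on its vertical axis, 80 mm above the bench; turns with the screw: -x points along the lever to its grip, z up. The thread is stiff: turning it either way takes 0.55 N m. It has 0.3 to 0.65 rad clockwise (from above) to go to a hard stop, where the lever points along the clamp's -x, give or take 0.25 rad.
- grip (a point): Centre of the lever's upright grip: a grey sleeve, 16 mm diameter, 48 mm tall (24 mm above and below this point), 80 mm from the screw axis, 112 mm above the bench. The sleeve spins freely, so only a sideways force on it turns the lever: torque on the screw = force square to the lever x 0.080 m (1 N m is 12.5 N, 0.35 N m is 4.4 N).
- lever: The steel crank lever: a bar 9 mm high, 12 mm wide, its top 27 mm below the grip's centre; origin on the screw axis 64 mm above the bench, -x along the bar to the grip. It flexes a little on the screw: 1 mm at the grip per N m of torque, to +y when tightened, to -y when pulled back.
- pad (a point): Centre of the black rubber pad (60 x 8 x 50 mm) between tower and bottle, 46 mm above the bench. It moves along the clamp's y, 4 mm per radian of the screw, and is at y = +7.5 mm in the clamp's frame when the screw is fully home, at lower y while it is loose.
- cap_a: Bystander: empty screw cap, 28 mm diameter, 24 mm tall, standing open end up on the clamp's plate; origin under its centre. Leave alone.
- cap_b: Bystander: as cap_a, another one on the clamp's plate. Leave alone.
- cap_c: Bystander: clear screw cap, 28 mm diameter, 24 mm tall, on the bench. Leave alone.
- cap_d: Bystander: screw cap, 28 mm diameter, 24 mm tall, on the bench. Leave alone.
- bottle_b: Bystander: loose white square bottle, 60 x 75 x 128 mm, standing on the bench. Leave alone.
- dropper_a: Bystander: clear dropper tube, 140 mm long, 18 mm thick, lying on the bench. Leave alone.
- dropper_b: Bystander: second dropper tube, as dropper_a. Leave alone.

How it is judged:
By the outcome, as a careful person would: the job done as asked, in the order asked, and still so for the second after the job is handed in, with the robot touching nothing.
It also fails if it takes over 64 s, if anything falls off the work surface, if the arm or the gripper's body presses on something with over 40 N, if the wrist force passes 120 N, or if a joint passes its speed limit or range.

## Working session

There is one attempt and no reset: what is moved stays moved. The work goes in short steps, Python scripts to look and compute and a shell command to move; the robot and the scene stay as the last step left them, time stands still between calls to the robot, and variables do not carry over. Pictures are saved under pics/ and viewed, at most 10 in all, crops included, and the job is handed in when it is done.

```bash
mkdir -p pics; cat > h.py <<'E'
import numpy as np, cv2
from scipy.spatial.transform import Rotation as R
from station import sensors, optics, hand_in
def cam(name):
    s=sensors.get_state(); f=optics.grab_frame(name)
    if name=="wrist":
        T=np.eye(4); T[:3,:3]=R.from_euler('xyz',s['tcp_rot'],degrees=True).as_matrix(); T[:3,3]=s['tcp_pos']
        T=T@np.array(f['tool_from_camera'])
        f['P'],f['M']=T[:3,3],T[:3,:3]
    else:
        f['P']=np.array(f['position']); o=np.array(f['orientation'])
        f['M']=o if o.shape==(3,3) else R.from_euler('xyz',o,degrees=True).as_matrix()
    f['f']=f['frame'].shape[0]/2/np.tan(np.radians(f['fov_y']/2))
    return f
def ray(f,u,v):
    K=np.array([[f['f'],0,f['cx']],[0,f['f'],f['cy']],[0,0,1]])
    q=np.array([(u-f['cx'])/f['f'],(v-f['cy'])/f['f']]); p=q.copy()
    for _ in range(30): p=q/(1+f['k1']*(p@p))
    return f['M']@np.array([p[0],-p[1],-1])
def plane(f,u,v,z):
    d=ray(f,u,v); return f['P']+d*(z-f['P'][2])/d[2]
def proj(f,X):
    c=f['M'].T@(np.array(X)-f['P']); p=np.array([c[0],-c[1]])/-c[2]; p=p*(1+f['k1']*(p@p))
    return p*f['f']+[f['cx'],f['cy']]
def save(f,n): cv2.imwrite('pics/'+n,f['frame'][:,:,::-1])
E
python3 - <<'E'
from h import *
s=sensors.get_state(); print(s)
ims=[]
for n in("scene","side","wrist"):
    f=cam(n); print(n,{k:v for k,v in f.items() if k!='frame'}); save(f,n+'0.png')
E
```

```text
{'time': 0.0, 'joints': array([64.63563363, 18.43987729, -4.01436987, 83.1736194 ,  1.29860736,
       78.54116866, -3.25922265]), 'joint_vel': array([-0.04381828, -0.09632072,  0.12678969,  0.01031524, -0.00042544,
       -0.0342046 , -0.093109  ]), 'joint_torque': array([-2.36326341e-04, -4.91276121e+01, -4.03867476e-01, -3.12525773e+01,
       -6.38626423e-02,  4.36477899e-02,  1.58712251e-04]), 'tcp_pos': array([ 0.28637813, -0.58290563,  0.22146335]), 'tcp_rot': array([-1.79890772e+02,  9.60058400e-03,  2.61744919e+01]), 'contact_force': array([-0.6822102 ,  0.16727474, -0.56366526]), 'ft_torque': array([-0.00198594, -0.01571307,  0.01239598]), 'gripper_force': 0.0, 'finger_gap': 0.9984153215292576}
scene {'fov_y': 53.744069690186834, 'cx': 255.68324843494688, 'cy': 188.73849156959804, 'k1': -0.08099593814921172, 'position': array([ 1.06353288, -0.53544657,  0.85553218]), 'orientation': array([44.33478536,  0.31781545, 39.79687876]), 'P': array([ 1.06353288, -0.53544657,  0.85553218]), 'M': array([[ 0.76830657, -0.45484207,  0.45035952],
       [ 0.640058  ,  0.5520352 , -0.5343
[... 588 characters left out ...]
9.12189835489463, 'cx': 248.57793318239055, 'cy': 187.49143922326869, 'k1': -0.03867935704674659, 'tool_from_camera': array([[-2.63318880e-04,  9.70631017e-01,  2.40572982e-01,
         6.49483147e-02],
       [ 9.99999800e-01,  3.93907103e-04, -4.94733958e-04,
         4.18622622e-05],
       [-5.74967531e-04,  2.40572804e-01, -9.70630926e-01,
        -1.63147613e-01],
       [ 0.00000000e+00,  0.00000000e+00,  0.00000000e+00,
         1.00000000e+00]]), 'P': array([ 0.3448825 , -0.55458284,  0.38474115]), 'M': array([[ 0.44082216,  0.87110388,  0.21645749],
       [-0.89759384,  0.42809728,  0.10515716],
       [-0.00106205, -0.24064652,  0.97061224]]), 'f': np.float64(338.51812765314304)}
```

View pics/scene0.png

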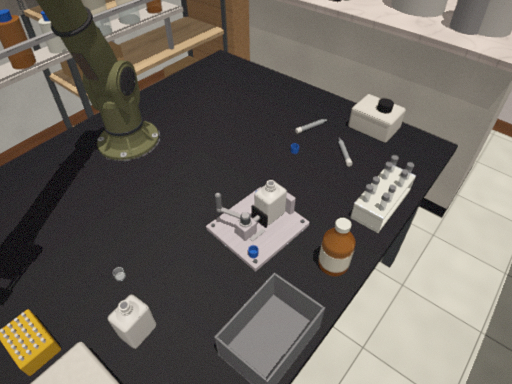

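View pics/side0.png

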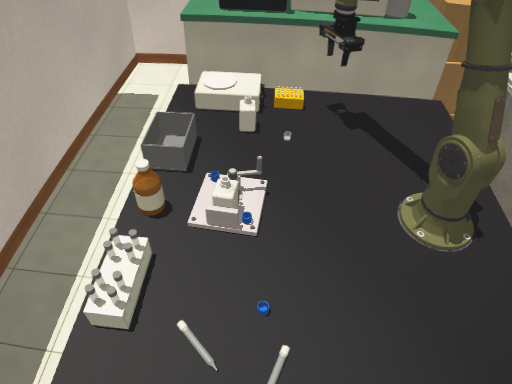

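Scene: clamp plate around (257,225), screw head (245,217), grip (219,202), pointing toward the robot side. Side: grip (260,164), hub (232,173). Two blue caps are on the plate.

```bash
cat > m.py <<'E'
from h import *
a=cam("scene");b=cam("side")
def tri(p,q):
    A=[];B=[]
    for f,(u,v) in((a,p),(b,q)):
        d=ray(f,u,v);d/=np.linalg.norm(d);N=np.eye(3)-np.outer(d,d);A.append(N);B.append(N@f['P'])
    X=np.linalg.lstsq(np.vstack(A),np.hstack(B),rcond=None)[0]; return X.round(4)
print('grip top',tri((218.5,195),(260,157)),'hub',tri((245,217),(232,173)))
for f,cs in((a,[(207,227),(309,222),(257,265)]),(b,[(190,225),(257,232),(267,180),(208,174)])):
    for c in cs: print(plane(f,*c,.018).round(3))
A=cv2.resize(a['frame'][170:275,195:325],None,fx=4.5,fy=4.5,interpolation=cv2.INTER_CUBIC)
cv2.imwrite('pics/sc1.png',A[:,:,::-1])
E
python3 m.py
```

```text
grip top [ 0.5461 -0.0772  0.1353] hub [ 0.6238 -0.0584  0.0853]
[ 0.527 -0.113  0.018]
[0.738 0.085 0.018]
[ 0.716 -0.12   0.018]
[0.727 0.097 0.018]
[0.537 0.105 0.018]
[ 0.519 -0.112  0.018]
[ 0.71  -0.122  0.018]
```

View pics/sc1.png

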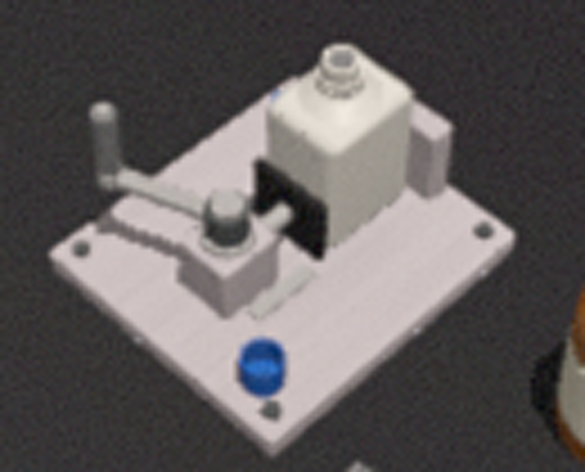

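```bash
python3 -m handwheel '[[[0,0,0],[0.0285,-0.0212,-0.0015],0],[[0,0,0],[0.0285,-0.0212,-0.0015],0],[[0,0,0],[0.0285,-0.0212,-0.0015],0],[[0,0,0],[0.0285,-0.0212,-0.0015],0],[[0,0,0],[0.0285,-0.0212,-0.0015],0],[[0,0,0],[0.0285,-0.0212,-0.0015],0],[[0,0,0],[0.0285,-0.0212,-0.0015],0],[[0,0,0],[0.0285,-0.0212,-0.0015],0],[[0,0,0],[0.0285,-0.0212,-0.0015],0],[[0,0,0],[0.0285,-0.0212,-0.0015],0],[[0,0,0],[0.0285,-0.0212,-0.0015],0],[[0,0,0],[0.0285,-0.0212,-0.0015],0],[[0,0,0],[0.0285,-0.0212,-0.0015],0],[[0,0,0],[0.0285,-0.0212,-0.0015],0],[[0,0,0],[0.0285,-0.0212,-0.0015],0],[[0,0,0],[0.0285,-0.0212,-0.0015],0],[[0,0,0.1],[0,0,0],0],[[0,0,0.1],[0,0,0],0],[[0,0,0],[0,0,0],0],[[0,0,0],[0,0,0],0]]'
cat > w.py <<'E'
import sys
from h import *
f=cam("wrist");s=sensors.get_state();print(s['tcp_pos'],s['tcp_rot'],s['contact_force'],s['joints'].round(1))
print('pred grip top',proj(f,[.546,-.077,.136]),'hub',proj(f,[.6235,-.057,.085]))
save(f,sys.argv[1])
E
python3 w.py w1.png
```

```text
time: 1.92
tcp_pos: [0.5462, -0.078, 0.2464]
tcp_rot: [180.0, 0.0, 14.9]
contact_force: [0.0, 0.4, -0.5]
finger_gap: 1.001
gripper_force: 0.0
[ 0.54614129 -0.07825116  0.24644747] [1.79991063e+02 1.45488421e-02 1.48259216e+01] [ 0.92184656 -0.33234188  0.96167393] [ 31.    7.4 -27.9  94.4   3.5  79.  -72.6]
pred grip top [247.09522907 184.08189879] hub [247.77033018  86.95086889]
```

View pics/w1.png

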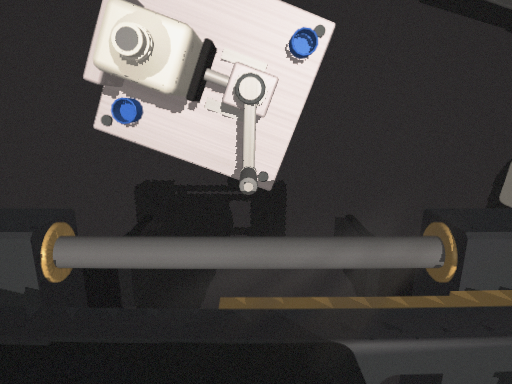

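Wrist view: grip top at (248.5,185), screw head (250,89), almost where predicted; caps are clear of the grip.

```bash
python3 - <<'E'
from h import *
f=cam("wrist")
g=cv2.cvtColor(f['frame'],cv2.COLOR_RGB2GRAY)
for (u,v) in((249,185),(250,89)):
    p=g[v-18:v+18,u-18:u+18]; c=cv2.HoughCircles(cv2.resize(p,None,fx=4,fy=4),cv2.HOUGH_GRADIENT,1,200,param1=80,param2=12,minRadius=24,maxRadius=80)
    print(None if c is None else c[0][0][:2]/4+[u-18,v-18], c[0][0][2]/4 if c is not None else '')
G=plane(f,248.5,185,.136);H=plane(f,250,89,.088)
print(G,H,np.linalg.norm((G-H)[:2]),np.degrees(np.arctan2(*(G-H)[1::-1])))
# plate yaw from edge (right) 334,22 -> 272,188 ; left bottom 95,127
C=[plane(f,*p,.018) for p in((334,22),(272,188),(95,127))];print(C)
E
```

```text
[247.875 186.375] 8.95
[249.875  88.375] 11.3
[ 0.54550634 -0.07862737  0.136     ] [ 0.62212729 -0.05982349  0.088     ] 0.07889459570962531 -166.21130467406022
[array([ 0.71578297, -0.12872519,  0.018     ]), array([ 0.52172571, -0.11397658,  0.018     ]), array([0.53939737, 0.10244704, 0.018     ])]
```

```bash
python3 -m handwheel '[[[0,0,0],[0,0,0.0186],0],[[0,0,0],[0,0,0.0186],0],[[0,0,0],[0,0,0.0186],0],[[0,0,0],[0,0,0.0186],0],[[0,0,0],[0,0,0.0186],0],[[0,0,0],[0,0,0.0186],0],[[0,0,0],[0,0,0.0186],0.3],[[0,0,0],[0,0,0.0186],0.5],[[0,0,0],[0,0,0],0.5],[[0,0,0],[0,0,0],0.5],[[0,0,0],[0,0,0],0.5],[[0,0,0],[0,0,0],0.5]]' 30
python3 -m handwheel '[[[0,0,0],[0,0,0],0.6],[[0,0,0],[0,0,0],0.7],[[0,0,0],[0,0,0],0.75],[[0,0,0],[0,0,0],0.8],[[0,0,0],[0,0,0],0.85],[[0,0,0],[0,0,0],0.9],[[0,0,0],[0,0,0],1],[[0,0,0],[0,0,0],1],[[0,0,0],[0,0,0],1],[[0,0,0],[0,0,0],1]]' 30
```

```text
time: 3.02
tcp_pos: [0.5474, -0.0782, 0.0993]
tcp_rot: [179.9, -0.1, 14.7]
contact_force: [-0.2, -0.1, -0.0]
finger_gap: 0.63
gripper_force: 0.0
time: 3.85
tcp_pos: [0.5462, -0.0776, 0.0977]
tcp_rot: [-180.0, 0.0, 14.7]
contact_force: [-0.3, 1.1, 0.1]
finger_gap: 0.176
gripper_force: 30.0
```

```bash
python3 -m handwheel '[[[0,0,0.02],[0,-0.0016,0],1],[[0,0,0.02],[0,-0.0016,0],1],[[0,0,0.02],[0,-0.0016,0],1],[[0,0,0.02],[0,-0.0016,0],1],[[0,0,0.02],[0,-0.0016,0],1],[[0,0,0],[0,0,0],1],[[0,0,0],[0,0,0],1]]' 40
cat > s.py <<'E'
from h import *
s=sensors.get_state();H=np.array([.6225,-.0595])
p=s['tcp_pos'][:2]-H;r=np.hypot(*p);t=np.array([p[1],-p[0]])/r
F=s['contact_force']
print('t',s['time'],'ang',np.degrees(np.arctan2(p[1],p[0]))%360,'yaw',s['tcp_rot'][2],'r',r,'torque on lever cw',-F[:2]@t*.08,'radial',F[:2]@p/r,'Fz',F[2],s['finger_gap'],s['gripper_force'])
E
python3 s.py
```

```text
time: 4.43
tcp_pos: [0.5453, -0.0731, 0.0979]
tcp_rot: [179.8, -0.1, 8.8]
contact_force: [2.9, -4.8, -1.2]
finger_gap: 0.169
gripper_force: 40.4
t 4.4333 ang 190.02362258407362 yaw 8.816227287721757 r 0.07841272317138957 torque on lever cw 0.41899836887678704 radial -2.0384226811434667 Fz -1.1500371046680171 0.16935564144517462 40.375423869118094
```

```bash
python3 -m handwheel '[[[0,0,0.02],[0,-0.0016,0],1],[[0,0,0.02],[0,-0.0016,0],1],[[0,0,0.02],[0,-0.0016,0],1],[[0,0,0.02],[0,-0.0016,0],1],[[0,0,0.02],[0,-0.0016,0],1],[[0,0,0.02],[0,-0.0016,0],1],[[0,0,0.02],[0,-0.0016,0],1]]'
python3 s.py
python3 -m handwheel '[[[0,0,0],[0,0,0],1],[[0,0,0],[0,0,0],1]]';python3 s.py
```

```text
time: 5.02
tcp_pos: [0.544, -0.0625, 0.0979]
tcp_rot: [179.7, -0.1, 0.7]
contact_force: [2.6, -7.2, -0.8]
finger_gap: 0.173
gripper_force: 40.4
t 5.0167 ang 182.18699966564938 yaw 0.7213459282040391 r 0.07854083383856972 torque on lever cw 0.582862195865477 radial -2.2822411690088895 Fz -0.8420255737083175 0.1730602573239189 40.37334803491831
time: 5.18
tcp_pos: [0.544, -0.0621, 0.0979]
tcp_rot: [179.8, -0.1, 0.8]
contact_force: [1.9, -6.2, -0.3]
finger_gap: 0.168
gripper_force: 40.4
t 5.1833 ang 181.9186440550885 yaw 0.7913362479826624 r 0.07851203597943744 torque on lever cw 0.5031170151457076 radial -1.6924602627042502 Fz -0.31360657319007 0.16768910309147783 40.37455768324435
```

```bash
python3 -m handwheel '[[[0,0,0.02],[0,-0.0016,0],1],[[0,0,0.02],[0,-0.0016,0],1],[[0,0,0.02],[0,-0.0016,0],1],[[0,0,0.02],[0,-0.0016,0],1],[[0,0,0],[0,0,0],1]]'>/dev/null; python3 s.py

```

```text
t 5.6 ang 177.29521818629738 yaw -3.831986837912036 r 0.07864103680191588 torque on lever cw 0.5208848172688056 radial -1.722405529302478 Fz -1.7199528152803043 0.17398274468101668 40.373697532340884
```

```bash
python3 -m handwheel '[[[0,0,0.01],[0,-0.0008,0],1],[[0,0,0.01],[0,-0.0008,0],1],[[0,0,0.01],[0,-0.0008,0],1],[[0,0,0],[0,0,0],1]]'>/dev/null; python3 s.py

```

```text
t 5.9333 ang 175.7318802563737 yaw -5.54130042955574 r 0.07865928988257054 torque on lever cw 0.5089736509207585 radial -1.784688714054905 Fz -0.8339789849147271 0.17015338437591257 40.37347622215748
```

```bash
python3 -m handwheel '[[[0,0,0.01],[0,-0.0008,0],1],[[0,0,0.01],[0,-0.0008,0],1],[[0,0,0.01],[0,-0.0008,0],1],[[0,0,0],[0,0,0],1]]'>/dev/null; python3 s.py

```

```text
t 6.2667 ang 174.01646720377155 yaw -7.262869768208191 r 0.07869599087632681 torque on lever cw 0.5270257826797836 radial -1.4600185946347854 Fz -1.030850982626137 0.1697936905899344 40.37338628433645
```

```bash
python3 -m handwheel '[[[0,0,0.01],[0,-0.0008,0],1],[[0,0,0.01],[0,-0.0008,0],1],[[0,0,0],[0,0,0],1]]'>/dev/null; python3 s.py

```

```text
t 6.5167 ang 172.89657650974212 yaw -8.414784598913482 r 0.07871789592407955 torque on lever cw 0.5091690485999507 radial -2.1440549874923045 Fz -0.8624434804289949 0.17102273378674945 40.37339282222092
```

```bash
python3 -m handwheel '[[[0,0,0.01],[0,-0.0008,0],1],[[0,0,0.01],[0,-0.0008,0],1],[[0,0,0.01],[0,-0.0008,0],1],[[0,0,0.01],[0,-0.0008,0],1],[[0,0,0],[0,0,0],1]]'>/dev/null; python3 s.py

```

```text
t 6.9333 ang 170.56611338625385 yaw -10.698166547656145 r 0.07876442060956525 torque on lever cw 0.5404931026932729 radial -2.2472873510964066 Fz -0.8881426496462528 0.17724071981943154 40.373295648023486
```

```bash
python3 -m handwheel '[[[0,0,0.01],[0,-0.0008,0],1],[[0,0,0.01],[0,-0.0008,0],1],[[0,0,0],[0,0,0],1]]'>/dev/null; python3 s.py

```

```text
t 7.1833 ang 169.44567484799023 yaw -11.851150353493278 r 0.07880865064312373 torque on lever cw 0.5237077038265625 radial -2.1359561124247772 Fz -0.5674634917650457 0.17157195537257094 40.37319109775126
```

```bash
python3 -m handwheel '[[[0,0,0.01],[0,-0.0008,0],1],[[0,0,0.01],[0,-0.0008,0],1],[[0,0,0.01],[0,-0.0008,0],1],[[0,0,0.01],[0,-0.0008,0],1],[[0,0,0],[0,0,0],1]]'>/dev/null; python3 s.py

```

```text
t 7.6 ang 167.12620653225716 yaw -14.141481573836899 r 0.07881824489006006 torque on lever cw 0.5301014424262285 radial -2.060724664340779 Fz 0.03540425096923633 0.17279930165089022 40.373204313218594
```

```bash
python3 -m handwheel '[[[0,0,0.01],[0,-0.0008,0],1],[[0,0,0.01],[0,-0.0008,0],1],[[0,0,0],[0,0,0],1]]'>/dev/null; python3 s.py

```

```text
t 7.85 ang 166.0066510275303 yaw -15.291160705278214 r 0.07883439572035036 torque on lever cw 0.4476401513425547 radial -1.5618994068162457 Fz -0.7167957112388132 0.1699021203109727 40.37304994650185
```

```bash
python3 -m handwheel '[[[0,0,0.01],[0,-0.0008,0],1],[[0,0,0.01],[0,-0.0008,0],1],[[0,0,0.01],[0,-0.0008,0],1],[[0,0,0.01],[0,-0.0008,0],1],[[0,0,0],[0,0,0],1]]'>/dev/null; python3 s.py

```

```text
t 8.2667 ang 163.68635089620037 yaw -17.577330475505384 r 0.07887821087578561 torque on lever cw 0.5468349459381335 radial -2.062138880337791 Fz 0.6521151130107647 0.17414091714218102 40.37296308204532
```

```bash
python3 -m handwheel '[[[0,0,0.01],[0,-0.0008,0],1],[[0,0,0.01],[0,-0.0008,0],1],[[0,0,0],[0,0,0],1]]'>/dev/null; python3 s.py

```

```text
t 8.5167 ang 162.5552241763299 yaw -18.73116698662615 r 0.07889991740965778 torque on lever cw 0.561302914396599 radial -1.8211380484254054 Fz 0.1393216751175521 0.1728641590553175 40.37298328243196
```

```bash
python3 -m handwheel '[[[0,0,0.01],[0,-0.0008,0],1],[[0,0,0.01],[0,-0.0008,0],1],[[0,0,0.01],[0,-0.0008,0],1],[[0,0,0],[0,0,0],1]]'>/dev/null; python3 s.py

```

```text
t 8.85 ang 160.83899068481432 yaw -20.448595514352693 r 0.07898270156141578 torque on lever cw 0.5176286352515967 radial -2.099510170120839 Fz 0.4895341329852717 0.17147897997068848 40.37287227809429
```

```bash
python3 -m handwheel '[[[0,0,0.01],[0,-0.0008,0],1],[[0,0,0.01],[0,-0.0008,0],1],[[0,0,0],[0,0,0],1]]'>/dev/null; python3 s.py

```

```text
t 9.1 ang 160.1035924653327 yaw -21.60660458735265 r 0.07898526543588734 torque on lever cw 0.571733958445624 radial -2.4895223064715664 Fz -0.14796174538684326 0.17255084878697724 40.37965381008689
```

```bash
python3 -m handwheel '[[[0,0,0],[0,-0.0008,0],1],[[0,0,0],[0,-0.0008,0],1],[[0,0,0],[0,0,0],1],[[0,0,0],[0,0,0],1]]'>/dev/null; python3 s.py

```

```text
t 9.4333 ang 159.8398169814953 yaw -21.62380060900087 r 0.07901652991189424 torque on lever cw 0.7612182774439142 radial -1.9980511978415936 Fz 0.9936874166638138 0.17214158495728318 40.38472252461361
```

```bash
python3 -m handwheel '[[[0,0,0],[0,-0.0008,0],1],[[0,0,0],[0,-0.0006,0],1],[[0,0,0],[0,0,0],1],[[0,0,0],[0,0,0],1],[[0,0,0],[0,0,0],1]]'>/dev/null; python3 s.py;python3 -m handwheel '[[[0,0,0],[0,0,0],1]]'>/dev/null; python3 s.py

```

```text
t 9.85 ang 159.63653655680523 yaw -21.662364460663916 r 0.0790108894862447 torque on lever cw 0.9184303111343067 radial -1.1198195698466642 Fz 1.7388139815315093 0.16972757297491356 40.38858175103087
t 9.9333 ang 159.62325679015728 yaw -21.65945871433909 r 0.07901484157725892 torque on lever cw 0.9293771422340765 radial -1.528833374270643 Fz 1.9690968932207 0.17427553307293195 40.38860580010805
```

Add a little more and hold for about 2 s, reading along the way.

```bash
python3 -m handwheel '[[[0,0,0],[0,-0.0005,0],1],[[0,0,0],[0,0,0],1],[[0,0,0],[0,0,0],1],[[0,0,0],[0,0,0],1],[[0,0,0],[0,0,0],1],[[0,0,0],[0,0,0],1]]'>/dev/null; python3 s.py;python3 -m handwheel '[[[0,0,0],[0,0,0],1],[[0,0,0],[0,0,0],1],[[0,0,0],[0,0,0],1],[[0,0,0],[0,0,0],1],[[0,0,0],[0,0,0],1],[[0,0,0],[0,0,0],1],[[0,0,0],[0,0,0],1],[[0,0,0],[0,0,0],1],[[0,0,0],[0,0,0],1],[[0,0,0],[0,0,0],1]]'>/dev/null; python3 s.py; python3 -m handwheel '[[[0,0,0],[0,0,0],1],[[0,0,0],[0,0,0],1],[[0,0,0],[0,0,0],1],[[0,0,0],[0,0,0],1],[[0,0,0],[0,0,0],1],[[0,0,0],[0,0,0],1],[[0,0,0],[0,0,0],1],[[0,0,0],[0,0,0],1],[[0,0,0],[0,0,0],1],[[0,0,0],[0,0,0],1],[[0,0,0],[0,0,0],1],[[0,0,0],[0,0,0],1],[[0,0,0],[0,0,0],1],[[0,0,0],[0,0,0],1]]'>/dev/null; python3 s.py

```

```text
t 10.4333 ang 159.58988500914887 yaw -21.676902184216992 r 0.07900893496440381 torque on lever cw 0.9151589403170998 radial -1.2201681842409886 Fz 2.0928240557924154 0.1743223731981364 40.38994962873403
t 11.2667 ang 159.5496163159899 yaw -21.67599368647485 r 0.07902517392769283 torque on lever cw 0.9658875585974172 radial -1.0463712868250579 Fz 1.5200743387602065 0.17257518031167923 40.38994762144284
t 12.4333 ang 159.5484621442115 yaw -21.67117892202063 r 0.07902042627846857 torque on lever cw 1.0385723774698763 radial -1.0527956575553037 Fz 1.8326948855620115 0.17506903408465824 40.38998576346785
```

```bash
python3 -m handwheel '[[[0,0,0],[0,0.0008,0],1],[[0,0,0],[0,0.0008,0],1],[[0,0,0],[0,0.0008,0],1],[[0,0,0],[0,0.0008,0],1],[[0,0,0],[0,0.0008,0],1],[[0,0,0],[0,0.0008,0],1],[[0,0,0],[0,0.0008,0],1],[[0,0,0],[0,0,0],1],[[0,0,0],[0,0,0],1],[[0,0,0],[0,0,0],1]]'>/dev/null; python3 s.py
```

```text
t 13.2667 ang 160.40970554088767 yaw -21.529963104368008 r 0.07900522539332507 torque on lever cw 0.46103837351209753 radial -2.7913216694978242 Fz -0.1886134588234895 0.1715332184821579 40.36521635949612
```

```bash
python3 -m handwheel '[[[0,0,0],[0,0.0008,0],1],[[0,0,0],[0,0.0008,0],1],[[0,0,0],[0,0.0008,0],1],[[0,0,0],[0,0.0008,0],1],[[0,0,0],[0,0.0008,0],1],[[0,0,0],[0,0.0008,0],1],[[0,0,0],[0,0.0008,0],1],[[0,0,0],[0,0,0],1],[[0,0,0],[0,0,0],1],[[0,0,0],[0,0,0],1]]'>/dev/null; python3 s.py
```

```text
t 14.1 ang 161.17340053094085 yaw -21.349114734934897 r 0.07899979357034742 torque on lever cw -0.0630398325239162 radial -5.352276905920904 Fz -3.692303306067861 0.1742914810285346 40.665777549147606
```

```bash
python3 -m handwheel '[[[0,0,0],[0,0.0008,0],1],[[0,0,0],[0,0.0008,0],1],[[0,0,0],[0,0.0008,0],1],[[0,0,0],[0,0,0],1],[[0,0,0],[0,0,0],1],[[0,0,0],[0,0,0],1]]'>/dev/null; python3 s.py
```

```text
t 14.6 ang 161.5830651332762 yaw -21.298040965996982 r 0.07897902574857771 torque on lever cw -0.297531000722019 radial -6.129201757209163 Fz -4.088160979893893 0.16999902515479676 40.32349624671042
```

```bash
python3 -m handwheel '[[[0,0,0],[0,0.0005,0],1],[[0,0,0],[0,0,0],1],[[0,0,0],[0,0,0],1],[[0,0,0],[0,0,0],1],[[0,0,0],[0,0,0],1],[[0,0,0],[0,0,0],1]]'>/dev/null; python3 s.py;python3 -m handwheel '[[[0,0,0],[0,0,0],1],[[0,0,0],[0,0,0],1],[[0,0,0],[0,0,0],1],[[0,0,0],[0,0,0],1],[[0,0,0],[0,0,0],1],[[0,0,0],[0,0,0],1],[[0,0,0],[0,0,0],1],[[0,0,0],[0,0,0],1],[[0,0,0],[0,0,0],1],[[0,0,0],[0,0,0],1]]'>/dev/null; python3 s.py
```

```text
t 15.1 ang 161.65474360119052 yaw -21.28730193207258 r 0.07895776909054134 torque on lever cw -0.3247833913566371 radial -6.519494432211015 Fz -5.158259631672965 0.17347065388668595 40.322186378762126
t 15.9333 ang 161.65350969862402 yaw -21.28365639446018 r 0.07899810608170228 torque on lever cw -0.35949687451747986 radial -5.594582290070819 Fz -4.255067344731009 0.16840123324796757 40.32232501544058
```

```bash
python3 -m handwheel '[[[0,0,0],[0,0,0],1],[[0,0,0],[0,0,0],1],[[0,0,0],[0,0,0],1],[[0,0,0],[0,0,0],1],[[0,0,0],[0,-0.0008,0],1],[[0,0,0],[0,-0.0008,0],1],[[0,0,0],[0,-0.0008,0],1],[[0,0,0],[0,-0.0008,0],1],[[0,0,0],[0,0,0],1],[[0,0,0],[0,0,0],1],[[0,0,0],[0,0,0],1]]'>/dev/null; python3 s.py
```

```text
t 16.85 ang 161.10160364730217 yaw -21.350473614006447 r 0.07901028419337565 torque on lever cw -0.05502085006124626 radial -5.625713513208762 Fz -2.6095598575741996 0.17236461811295636 40.6633504293859
```

```bash
python3 -m handwheel '[[[0,0,0],[0,-0.0004,0],1],[[0,0,0],[0,0,0],1],[[0,0,0],[0,0,0],0.75],[[0,0,0],[0,0,0],0.65],[[0,0,0],[0,0,0],0.55],[[0,0,0],[0,0,0],0.5],[[0,0,0],[0,0,0],0.5],[[0,0,0],[0,0,0],0.5]]'; python3 s.py
```

```text
time: 17.52
tcp_pos: [0.546, -0.0346, 0.0977]
tcp_rot: [180.0, 0.0, -21.4]
contact_force: [0.0, 0.2, -0.2]
finger_gap: 0.481
gripper_force: 0.0
t 17.5167 ang 161.9728899834354 yaw -21.371781271407748 r 0.08041873507915712 torque on lever cw -0.017370533673945338 radial 0.0333115875185672 Fz -0.22343325300666247 0.4814224334126787 0.0
```

Released cleanly. Lift straight up and look.

```bash
python3 -m handwheel '[[[0,0,0],[0,0,-0.01],0.5],[[0,0,0],[0,0,-0.018],0.5],[[0,0,0],[0,0,-0.018],0.5],[[0,0,0],[0,0,-0.018],0.5],[[0,0,0],[0,0,-0.018],0.5],[[0,0,0],[0,0,-0.018],0.5],[[0,0,0],[0,0,-0.018],0.5],[[0,0,0],[0,0,-0.018],0.5],[[0,0,0],[0,0,-0.01],0.5],[[0,0,0],[0,0,0],0.5],[[0,0,0],[0,0,0],0.5],[[0,0,0],[0,0,0],0.5]]'; python3 w.py w2.png
```

```text
time: 18.52
tcp_pos: [0.5456, -0.0349, 0.2427]
tcp_rot: [180.0, 0.1, -21.4]
contact_force: [-0.3, 0.0, -0.1]
finger_gap: 0.5
gripper_force: 0.0
[ 0.54549328 -0.03488555  0.24238464] [ 1.79961408e+02  1.25934274e-01 -2.13813550e+01] [-0.3346877   0.79333002 -0.09548123] [  24.1    6.7  -25.1   95.4    2.9   78.6 -112.8]
pred grip top [296.35195867 166.41363813] hub [239.4812393   86.24406091]
```

View pics/w2.png

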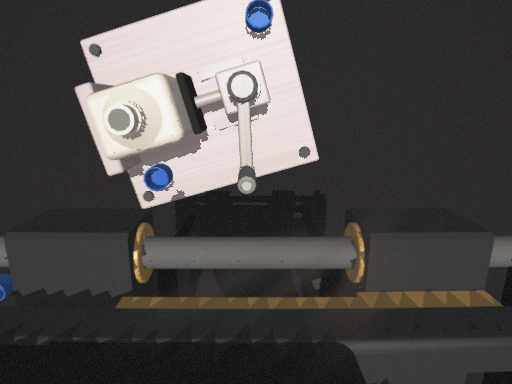

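The lever stayed where it was tightened: grip at (247,184), hub at (241,87). The pad at (190,103) is against the bottle, and both caps are still standing.

```bash
python3 -c "from station import hand_in; print(hand_in())"
```

```text
the job is handed in; nothing more can be done
None
```

The bottle is clamped and the job is handed in: I tightened the screw to its stop and held about 1 N m for over 2 s. It then held a 0.35 N m pull-back for over a second, and I let go of the lever, with everything else in the last view still in place.

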